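Close a flask with its plug and dust cap, then take the dust cap off alone

ROBOT

A 7-joint arm with a two-finger parallel gripper is mounted at the origin on the work surface. World frame = base frame: x ahead of the robot, y to its left, z up, the work surface at z = 0. Lengths are in m, angles in rad, forces in N, time in s.
With the tool pointing down it reaches from about 0.4 to 0.85 m from the base axis. Payload 10.4 kg.
Tool frame: the origin (TCP) lies at the very end of the fingers, on their centre line; the grasp point (between the pads) lies 19 mm behind it; z points along the fingers, y is the line along which they close (so a half turn about z gives the same grasp; the last joint's range is limited). The gripper opens to 87 mm and grips with 3 to 60 N. Pads are 19 mm wide; open, the fingers measure 117 mm over their backs; the gripper's body (75 mm by 190 mm) begins 51 mm behind the grasp point.
Start: joints at [1.126, 0.332, -0.065, 1.46, 0.022, 1.35, -0.088], TCP at [0.256, -0.57, 0.223] pointing down, gripper open.
Joint ranges: [-2.6, 2.6], [-0.5, 2.12], [-1.47, 1.34], [0.16, 2.42], [-1.27, 4.41], [0.06, 2.06], [-2.6, 2.6]. Speed limits (rad/s): [2.22, 2.22, 2.79, 2.79, 3.14, 3.14, 3.14].

INTERFACE

Orientations are given as a unit quaternion [x, y, z, w].
In Python, from bench import * gives the robot as it stands.
- The arm moves only by the tool step_arm, never from a script. Its arguments are lists of equal length, an entry for each row: "delta_pos": the shift along the world's x, y, z in units of 25 mm (1.0 is 25 mm), a list of three; "turn": the turn about the world's z in units of 0.12 rad (1.0 is 0.12 rad). In form: {"delta_pos": [[tx, ty, tz], ...], "turn": [turn, ...]}. A call has 1 to 12 rows; each row shifts and turns the commanded pose from where the row before left it; what a row does not reach is not made up. A row lasts 1/10 s, in which the tool goes at most 50 mm and 8.59 degrees, less where a joint would pass 70% of its speed; a pose out of reach is approached as far as the arm can. A call with a number of a shift or a turn outside -1 to 1 is refused whole. A call with a gripper value outside its range is refused whole. "grip" is the closure, from 0 (fully open) to 1 (shut), set as the call begins (left out, the last holds). The fingers move at their own pace and stop on an object; "newtons" is the grip in N (left out, the last holds). Time passes only in rows, so rows that do not move let the fingers close. It gives the time, the measured TCP pose, the force, the opening and the grip force at its end, in the units of the state.
- read_state(): the state, without advancing time (a new reading comes with each control period).
- camera(name): name is "scene" or "side" or "wrist"; returns a dict with "image" (400x640x3 uint8, red, green, blue), "z_map" (400x640 float32, m along the optical axis (not along the pixel's ray), 0 where there is no reading), "mtx" (3x3 intrinsics, pixels), "view" (4x4, takes a point from world to camera coordinates). Camera axes: x right, y up, looking along -z (the intrinsics and any distortion apply to the point x, -y, -z); pixel columns grow to the right and rows downward; lengths in m; the calibration is good to about 2 mm. The wrist camera is an equidistant fisheye: a pixel r from the principal point sees the ray r / f radians off the axis. A picture is of the moment at which its call begins.
- close_job(): hands the job in; it is judged then, once.
The state is a dict: "time": time; "joint_positions": joint angles; "joint_vel": joint speeds; "joint_torque": joint torques, N m; "ee_pos": TCP position; "eef_rot": TCP orientation; "ft_force": force on the tool from outside, world axes, zero at the start; "torque": the same for the moment, N m; "width": finger opening in m; "grip_force": force on a finger pad.
Only numpy, scipy, OpenCV 4.12 (cv2) and the standard library are available. Lean on these libraries where they do the work, as an engineer would, in place of code of your own. Each camera call takes 0.05 s, during which the arm holds its last target. There are 200 camera calls.

TASK

On the mint tray stands a flask closure: a pale silicone plug still wearing its steel dust cap. Pick up plug and cap together and lower them onto the open wide-necked flask, setting the plug down gently and fully home with the cap on it all the while; then lift the steel cap alone straight up off the plug, without pulling the plug up again, so that the seat of the plug can be inspected. Finish while still holding the cap upright over the flask, at least 4 cm clear of the plug, and leave the flask standing where it is and everything else on the bench alone.

Things in the scene. Friction and masses are not known exactly. Their poses are not given: they have to be found in the camera images.
- plug_flange (a point): inner lid: pale silicone plug, 62 mm tall, upright in the tray. Stem 28 mm long, tapering from 42 mm down to 34 mm diameter; above it a round flange, diameter 60, 16 thick; then a boss, diameter 44, 18 tall, under the cap. Point: on the axis, mid-flange, 36 mm above the foot, 8 above the flange's underside. z up its axis. 80 g. Held by the flange it carries the cap, which rests on it
- cap_mid (a point): outer lid: plain round steel dust cap, outer diameter 51 mm, 46 tall, open below, flat closed top, wall 2. Sits loosely over the plug's boss (1.5 mm play all round), rim on the flange; not latched, so gripping the cap lifts the cap alone. Point: on its axis, half-way up, 23 mm above its rim; 31 mm above the plug's point while nested. z up its axis. 60 g
- flask_mouth (a point): open wide-necked amber glass flask, base diameter 105 mm, 175 tall, 0.32 kg, loose; the bigger of two flasks. Point: centre of its mouth, level with the rim; z up. Neck: outer diameter 52 (54 at the rim), bore 45, straight for 47 mm down. The plug's stem enters with 1.5 mm play all round at its top until the flange lies on the rim; the plug's point is then 8 mm above this one
- tray: mint-green plastic tray, 240 mm (x) by 320 mm (y), walls 25 high and 3 thick, floor 3 mm above the bench; fixed. Origin: centre of its underside. Plug, cap and a small rubber stopper stand in it
- narrow_flask_mouth (a point): bystander: mouth centre of a smaller amber flask, 85 mm base, 145 mm tall, narrow neck 34 mm across; the plug does not fit it. The two flasks may stand either way round
- rubber_stopper_mid (a point): bystander in the tray: centre of a small black rubber stopper, 29 mm across, 28 mm tall
- dropper_a_mid (a point): bystander: amber dropper bottle, 33 mm across, 97 mm tall; point 45 mm above the bench
- dropper_b_mid (a point): bystander: a second amber dropper bottle like the first; point 45 mm above the bench
- tip_box_mid (a point): bystander: closed pipette-tip box, 82 x 120 x 56 mm; its centre
- wash_bottle_mid (a point): bystander: white wash bottle, 60 mm across, 155 mm tall with its spout; point 60 mm above the bench
- forceps_mid (a point): bystander: steel forceps lying flat, 145 mm long; their centre
Mind the look-alikes: they are no part of the job. What is shaped like the part that bears cap_mid but blue, pink or purple is not meant.

How it is judged:
On the way, in this order (a step that is already met when the one before it is completed fails the run):
1. plug and cap are carried together, the cap still on the plug, the plug's foot at least 6 cm above the tray (height (world z) of plug_flange above 0.1 m and distance between plug_flange and cap_mid below 0.036 m), for 0.2 s.
2. the plug sits fully home in the flask's neck with the cap still on it (z of plug_flange in the frame of flask_mouth between 0.004 and 0.0105 m and horizontal distance between plug_flange and flask_mouth below 0.004 m and angle between the z axis of plug_flange and the z axis of flask_mouth, either way round below 0.06 rad and distance between plug_flange and cap_mid below 0.036 m), for 0.2 s.
At the end, for the whole second after the job is handed in: Plug home in the wide neck: flange within 2.5 mm of the rim, centred to 4 mm, square to 0.06 rad. Cap held still in the fingers only, rim at least 30 mm above the plug, within 50 mm of the neck axis, upright to 0.3 rad. Robot off plug and flask; flask upright within 30 mm of its start (z of plug_flange in the frame of flask_mouth between 0.004 and 0.0105 m and horizontal distance between plug_flange and flask_mouth below 0.004 m and angle between the z axis of plug_flange and the z axis of flask_mouth, either way round below 0.06 rad and z of cap_mid in the frame of plug_flange above 0.079 m and horizontal distance between cap_mid and flask_mouth below 0.05 m and angle between cap_mid's own z axis and vertical below 0.3 rad and contact force between the fingers and cap above 0.5 N and contact force between cap and plug below 0.05 N and contact force between cap and flask below 0.05 N and contact force between the arm and plug below 0.2 N and contact force between the arm and flask below 0.2 N and linear speed of cap below 0.05 m/s and angle between flask_mouth's own z axis and vertical below 0.05 rad and distance of flask_mouth from where it was at the start of the episode below 0.03 m); the arm keeps its last pose, push and grip.
It fails at once if the cap comes off the plug (gap over 8 mm) while the plug is not home in the flask's neck (distance between plug_flange and cap_mid above 0.039 m and (z of plug_flange in the frame of flask_mouth above 0.013 m or horizontal distance between plug_flange and flask_mouth above 0.006 m)).
It fails at once if the plug is pulled up out of its seat by more than 4 mm with the cap, the fingers holding the cap and not the plug (contact force between the fingers and cap above 0.5 N and contact force between the fingers and plug below 0.1 N and horizontal distance between plug_flange and flask_mouth below 0.01 m and z of plug_flange in the frame of flask_mouth between 0.012 and 0.04 m).
It fails at once if the plug is let fall into the neck (faster than 0.3 m/s, not held) (linear speed of plug above 0.3 m/s and contact force between the fingers and plug below 0.05 N and horizontal distance between plug_flange and flask_mouth below 0.012 m and z of plug_flange in the frame of flask_mouth below 0.045 m).
It fails at once if the flask is pushed more than 30 mm or tipped more than 0.2 rad (distance of flask_mouth from where it was at the start of the episode above 0.03 m or angle between flask_mouth's own z axis and vertical above 0.2 rad).
It fails at once if a bystander is moved by more than 30 mm (distance of any of narrow_flask_mouth, rubber_stopper_mid, dropper_a_mid, dropper_b_mid, tip_box_mid, wash_bottle_mid, forceps_mid from where it was at the start of the episode above 0.03 m).
It also fails if it takes over 48 s, if anything falls off the work surface, if the arm or the gripper's body presses on something with over 40 N, if the wrist force passes 120 N, or if a joint passes its speed limit or range.

## Working session

There is one attempt and no reset: what is moved stays moved. The work goes in short steps, Python scripts to look and compute and a tool call to move; the robot and the scene stay as the last step left them, time stands still between calls to the robot, and variables do not carry over. Pictures are saved under pics/ and viewed, at most 10 in all, crops included, and the job is handed in when it is done.

Besides the shell and the picture viewer there is one more tool, called after ">>>" in YAML: its name, and indented under it one key for each argument. step_arm: Moves the arm, as the interface text tells. Shifts and turns lie within -1 to 1; 1 stands for 25 mm of shift or 0.12 rad of turn. Its arguments: {"type":"object","properties":{"delta_pos":{"type":"array"},"turn":{"type":"array"},"grip":{"type":"number"},"newtons":{"type":"number"}},"required":["delta_pos","turn"]}

```bash
mkdir -p pics
cat > h.py <<'E'
from bench import *
import numpy as np, cv2
def pt(c,u,v):
    z=float(c["z_map"][int(v),int(u)]);K=c["mtx"]
    p=np.array([(u-K[0,2])/K[0,0]*z,-(v-K[1,2])/K[1,1]*z,-z,1])
    return (np.linalg.inv(c["view"])@p)[:3]
def cloud(c):
    z=c["z_map"].astype(float);K=c["mtx"];v,u=np.mgrid[0:400,0:640]
    P=np.stack([(u-K[0,2])/K[0,0]*z,-(v-K[1,2])/K[1,1]*z,-z,np.ones_like(z)],-1)
    return (P@np.linalg.inv(c["view"]).T)[...,:3]
E
python3 - <<'E'
from h import *
s=read_state();print(s)
for n in("scene","side"):
    c=camera(n);cv2.imwrite(f"pics/{n}0.png",c["image"][...,::-1]);print(n,c["mtx"],np.linalg.inv(c["view"]).round(3))
    np.savez(f"{n}0.npz",**c)
E
```

```text
{'time': 0.0, 'joint_positions': array([ 1.12635783,  0.33284885, -0.06469594,  1.46092598,  0.02160926,
        1.34988853, -0.08852421]), 'joint_vel': array([ 0.00109849,  0.00172177,  0.00048484, -0.0013455 ,  0.00137406,
        0.00092199,  0.00012313]), 'joint_torque': array([-4.02359456e-04, -6.23262191e+01,  2.40930822e-02, -3.89891982e+01,
       -6.13602321e-02,  3.98428214e-02,  1.77697561e-04]), 'ee_pos': array([ 0.2557351 , -0.56987232,  0.22177563]), 'eef_rot': array([ 9.77839205e-01,  2.09356196e-01, -1.79805343e-04, -6.63526103e-04]), 'ft_force': array([-0.41278829, -1.45996828,  0.12145108]), 'torque': array([ 0.00663301, -0.05678466,  0.03456117]), 'grip_force': 0.0, 'width': 0.08739020103150315}
scene [[435.74487846   0.         320.1714918 ]
 [  0.         435.74487846 205.73389748]
 [  0.           0.           1.        ]] [[-0.28  -0.759  0.588  1.184]
 [ 0.96  -0.219  0.175  0.16 ]
 [-0.003  0.613  0.79   0.995]
 [ 0.     0.     0.     1.   ]]
side [[369.72753912   0.         324.72428431]
 [  0.         369.72753912 200.96520771]
 [  0.           0.           1.        ]] [[-0.89   0.254 -0.379  0.133]
 [-0.456 -0.498  0.738  0.729]
 [-0.001  0.829  0.559  0.7  ]
 [ 0.     0.     0.     1.   ]]
```

View pics/scene0.png

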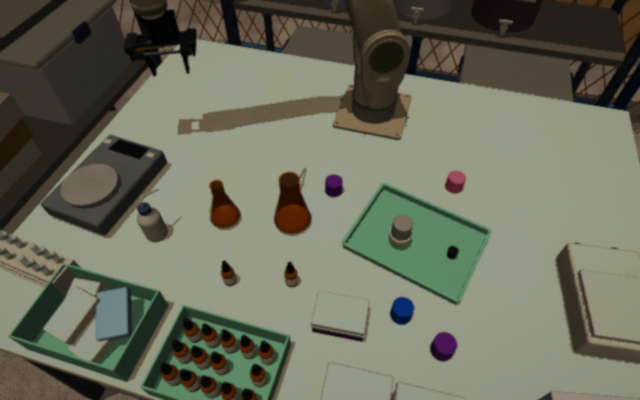

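View pics/side0.png

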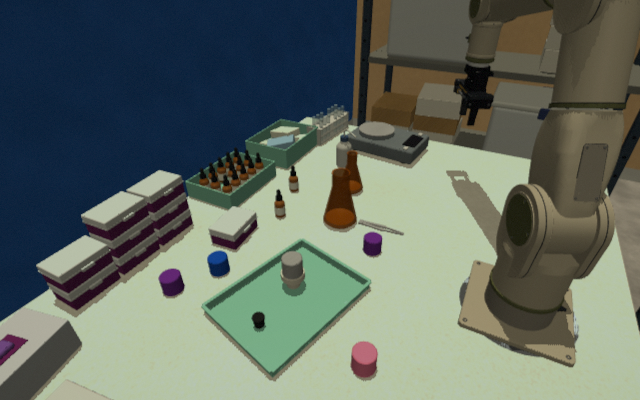

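The cap and plug stand in the tray at scene (402,228) and side (292,268). Things that could be mistaken for the cap are blue (402,309), pink (456,181), purple (334,185) and (444,345); none of these is steel or in the tray. The small black stopper is at (452,252). The wide flask is the bigger one, scene (290,180) and side (340,175); the narrow one is at (217,188). Next I'll measure and take one close crop.

Run:
```python
from h import *
from scipy.optimize import least_squares
def circ(P):
    f=lambda q:np.hypot(P[:,0]-q[0],P[:,1]-q[1])-q[2]
    r=least_squares(f,[*P[:,:2].mean(0),.03],loss='soft_l1',f_scale=.001);return r.x.round(4),len(P)
for n,boxes in(("scene",dict(cap=(380,205,425,255),flask=(265,165,315,240),nar=(200,175,245,230))),("side",dict(cap=(272,245,312,295),flask=(318,160,362,232),nar=(342,145,366,195)))):
    c=dict(np.load(n+"0.npz"));C=cloud(c)
    for k,(a,b,d,e) in boxes.items():
        P=C[b:e,a:d].reshape(-1,3);P=P[P[:,2]>.01]
        print(n,k,"zmax",np.percentile(P[:,2],[90,98,99.5]).round(4))
        bands={"cap":[(.06,.09),(.092,.105),(.034,.045)],"flask":[(.14,.172),(.173,.18)],"nar":[(.11,.14)]}[k]
        for lo,hi in bands:
            Q=P[(P[:,2]>lo)&(P[:,2]<hi)]
            if len(Q)>5: print("  ",lo,hi,circ(Q),Q.mean(0).round(4),Q.min(0).round(3),Q.max(0).round(3))
c=dict(np.load("scene0.npz"))
A=cv2.resize(c["image"][150:260,250:470],None,fx=3.5,fy=3.5,interpolation=cv2.INTER_CUBIC)
cv2.imwrite("pics/crop1.png",A[...,::-1])
```

```text
scene cap zmax [0.0962 0.6902 0.9947]
   0.06 0.09 (array([0.5063, 0.1779, 0.0252]), 132) [0.5264 0.1775 0.075 ] [0.51  0.152 0.06 ] [0.534 0.203 0.089]
   0.092 0.105 (array([0.5073, 0.1782, 0.0185]), 250) [0.508  0.1777 0.095 ] [0.482 0.153 0.092] [0.534 0.203 0.099]
   0.034 0.045 (array([0.5063, 0.1778, 0.0294]), 52) [0.5293 0.1744 0.0403] [0.513 0.149 0.034] [0.537 0.206 0.045]
scene flask zmax [0.1701 0.1782 0.9947]
   0.14 0.172 (array([ 0.5185, -0.1185,  0.0243]), 290) [ 0.519  -0.1185  0.1565] [ 0.492 -0.143  0.14 ] [ 0.545 -0.093  0.172]
   0.173 0.18 (array([ 0.5177, -0.1191,  0.0246]), 122) [ 0.518  -0.1197  0.1765] [ 0.489 -0.146  0.173] [ 0.545 -0.093  0.18 ]
scene nar zmax [0.1398 0.1484 0.9947]
   0.11 0.14 (array([ 0.5622, -0.3025,  0.0155]), 144) [ 0.5651 -0.3002  0.1263] [ 0.544 -0.319  0.11 ] [ 0.58  -0.285  0.14 ]
side cap zmax [0.094  0.0956 0.6997]
   0.06 0.09 (array([0.5069, 0.1792, 0.0253]), 190) [0.4957 0.1955 0.0749] [0.48  0.166 0.06 ] [0.526 0.206 0.09 ]
   0.092 0.105 (array([0.506 , 0.1804, 0.0176]), 218) [0.5054 0.1813 0.0938] [0.483 0.154 0.092] [0.531 0.205 0.096]
   0.034 0.045 (array([0.5071, 0.1789, 0.0302]), 75) [0.4939 0.1993 0.0396] [0.476 0.169 0.034] [0.525 0.21  0.045]
side flask zmax [0.1618 0.1756 0.6997]
   0.14 0.172 (array([ 0.5169, -0.1164,  0.0245]), 240) [ 0.5142 -0.1112  0.1579] [ 0.491 -0.143  0.14 ] [ 0.541 -0.089  0.172]
   0.173 0.18 (array([ 0.5172, -0.117 ,  0.0249]), 68) [ 0.5165 -0.1173  0.1752] [ 0.49  -0.146  0.173] [ 0.544 -0.091  0.177]
side nar zmax [0.1597 0.1754 0.5063]
   0.11 0.14 (array([ 0.5984, -0.1733,  0.1235]), 161) [ 0.5298 -0.2111  0.1258] [ 0.487 -0.317  0.11 ] [ 0.575 -0.095  0.14 ]
```

View pics/crop1.png

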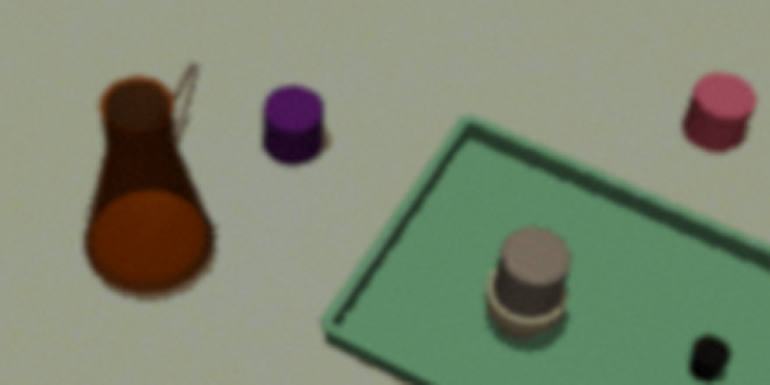

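Crop: the plug with its grey steel cap is at the tray's left part, and the open wide flask has a visible rim. Both fits agree to about 2 mm: plug (0.5065, 0.1785), flask (0.5175, -0.118), with the heights as they should be. Next I'll check the clearance for the fingers.

Run:
```python
from h import *
c=dict(np.load("scene0.npz"));C=cloud(c);I=c["image"].astype(int)
g=(I[...,1]-I[...,0]>25)&(C[...,2]>.018)&(C[...,2]<.03);g[:, :330]=0;g[300:]=0
P=C[g];print("tray walls",np.percentile(P,[1,99],axis=0).round(3))
B=C[240:262,440:464].reshape(-1,3);B=B[(B[:,2]>.015)];print("stopper",np.median(B,0).round(3),B.max(0).round(3))
```

```text
tray walls [[0.335 0.039 0.02 ]
 [0.645 0.404 0.03 ]]
stopper [0.515 0.317 0.033] [1.184 0.331 0.995]
```

>>> step_arm:
  delta_pos:
    - [0,0,1]
    - [0,0,1]
    - [0,0,1]
    - [0,0,1]
    - [0.3,1,0.4]
    - [0.3,1,0]
    - [0.3,1,0]
    - [0.3,1,0]
    - [0.3,1,0]
    - [0.3,1,0]
    - [0.3,1,0]
    - [0.3,1,0]
  turn: [0,0,0,0,1,1,1,1,1,1,1,1]
  grip: 0

```text
time: 1.3
ee_pos: [0.316, -0.3691, 0.3323]
eef_rot: [0.769, 0.639, -0.0, -0.0]
ft_force: [0.0, -0.5, -0.9]
width: 0.0872
grip_force: 0.0
```

>>> step_arm:
  delta_pos:
    - [0.35,1,0]
    - [0.35,1,0]
    - [0.35,1,0]
    - [0.35,1,0]
    - [0.35,1,0]
    - [0.35,1,0]
    - [0.35,1,0]
    - [0.35,1,0]
    - [0.35,1,0]
    - [0.35,1,0]
    - [0.35,1,0]
    - [0.35,1,0]
  turn: [0.5,0.5,0.53,0,0,0,0,0,0,0,0,0]

```text
time: 2.5
ee_pos: [0.421, -0.0681, 0.3326]
eef_rot: [0.709, 0.706, -0.0, 0.0]
ft_force: [0.6, -0.3, 0.4]
width: 0.0873
grip_force: 0.0
```

>>> step_arm:
  delta_pos:
    - [0.35,1,0]
    - [0.35,1,0]
    - [0.35,1,0]
    - [0.35,1,0]
    - [0.35,1,0]
    - [0.35,1,0]
    - [0.35,1,0]
    - [0.35,1,0]
    - [0.35,1,-0.5]
    - [0.27,0.9,-1]
    - [0,0,-1]
    - [0,0,-1]
  turn: [0,0,0,0,0,0,0,0,0,0,0,0]

```text
time: 3.7
ee_pos: [0.5056, 0.1793, 0.244]
eef_rot: [0.708, 0.706, 0.0, -0.0]
ft_force: [-0.2, -0.5, -0.7]
width: 0.0873
grip_force: 0.0
```

>>> step_arm:
  delta_pos:
    - [0,0,-1]
    - [0,0,-1]
    - [0,0,0]
    - [0,0,0]
  turn: [0,0,0,0]

```text
time: 4.1
ee_pos: [0.5061, 0.178, 0.1957]
eef_rot: [0.709, 0.706, 0.0, -0.0]
ft_force: [0.8, 0.8, 0.5]
width: 0.087
grip_force: 0.0
```

Run:
```python
from h import *
s=read_state();print(s["ee_pos"],s["eef_rot"],s["ft_force"])
c=camera("wrist");np.savez("w1.npz",**c);V=np.linalg.inv(c["view"]);print(c["mtx"],V.round(4))
cv2.imwrite("pics/w1.png",c["image"][...,::-1])
```

```text
[0.50607742 0.17796151 0.19571743] [ 7.08660196e-01  7.05549926e-01  1.23571594e-05 -1.67580714e-04] [0.79178417 0.81242906 0.52784736]
[[309.70691629   0.         320.1039651 ]
 [  0.         309.70691629 203.8859565 ]
 [  0.           0.           1.        ]] [[ 1.      0.0034  0.0022  0.5066]
 [-0.0038  0.968   0.251   0.248 ]
 [-0.0012 -0.251   0.968   0.3574]
 [ 0.      0.      0.      1.    ]]
```

View pics/w1.png

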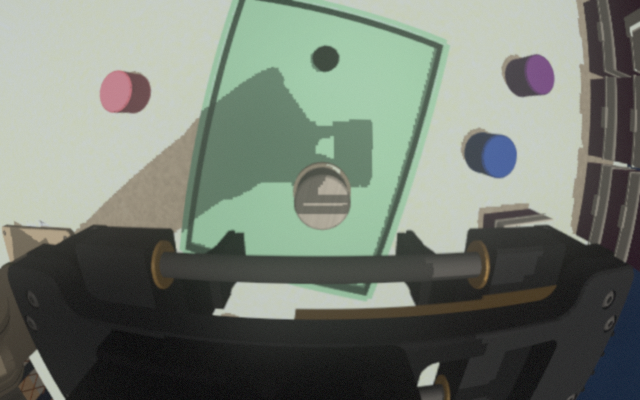

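Wrist view: the cap is at (323,195), between the open fingers (tips at 232 and 407), with the tray walls well clear on both sides. I'll fit it through the fisheye model.

```bash
cat >> h.py <<'E'
from scipy.optimize import least_squares
def wcloud(c):
    K=c["mtx"];v,u=np.mgrid[0:400,0:640]
    x=(u-K[0,2])/K[0,0];y=(v-K[1,2])/K[1,1];r=np.hypot(x,y)+1e-9;z=c["z_map"].astype(float)
    k=np.tan(np.clip(r,0,1.5))/r*z
    P=np.stack([x*k,-y*k,-z,np.ones_like(z)],-1);return (P@np.linalg.inv(c["view"]).T)[...,:3]
def circ(P):
    f=lambda q:np.hypot(P[:,0]-q[0],P[:,1]-q[1])-q[2]
    return least_squares(f,[*P[:,:2].mean(0),.03],loss='soft_l1',f_scale=.001).x.round(4),len(P)
E
python3 - <<'E'
from h import *
C=wcloud(dict(np.load("w1.npz")))
P=C[150:240,280:370].reshape(-1,3)
T=P[(P[:,2]>.08)&(P[:,2]<.11)];lo,hi=np.percentile(T,[.5,99.5],axis=0);print("top",np.median(T,0).round(4),((lo+hi)/2).round(4),(hi-lo).round(4))
T=P[(P[:,2]>.055)&(P[:,2]<.085)];print("side",circ(T))
T=P[(P[:,2]>.03)&(P[:,2]<.05)];print("flange",circ(T),np.median(T,0))
T=P[(P[:,2]<.02)];print("floor",np.median(T[:,2]))
E
```

```text
top [0.5077 0.1819 0.0924] [0.5076 0.1807 0.0878] [0.0485 0.0493 0.0129]
side (array([0.5075, 0.1802, 0.0254]), 198)
flange (array([0.5075, 0.1803, 0.0281]), 448) [0.50701897 0.20220825 0.04651944]
floor 0.0024752695075373476
```

>>> step_arm:
  delta_pos:
    - [0.05,0.07,-1]
    - [0,0,-1]
    - [0,0,-1]
    - [0,0,-1]
    - [0,0,-1]
    - [0,0,-0.7]
    - [0,0,-0.5]
    - [0,0,-0.3]
    - [0,0,-0.2]
    - [0,0,-0.1]
    - [0,0,0]
    - [0,0,0]
  turn: [0,0,0,0,0,0,0,0,0,0,0,0]

```text
time: 5.35
ee_pos: [0.508, 0.1791, 0.0256]
eef_rot: [0.709, 0.705, 0.0, 0.0]
ft_force: [0.8, 0.5, -0.1]
width: 0.0871
grip_force: 0.0
```

>>> step_arm:
  delta_pos:
    - [0,0,0]
    - [0,0,0]
    - [0,0,0]
    - [0,0,0]
    - [0,0,0]
    - [0,0,0]
    - [0,0,0]
    - [0,0,0]
  turn: [0,0,0,0,0,0,0,0]
  grip: 1
  newtons: 20

```text
time: 6.15
ee_pos: [0.5077, 0.179, 0.0251]
eef_rot: [0.709, 0.705, 0.0, 0.0]
ft_force: [-0.4, -0.1, 1.5]
width: 0.0596
grip_force: 20.0
```

>>> step_arm:
  delta_pos:
    - [0,0,0.2]
    - [0,0,0.3]
    - [0,0,0.4]
    - [0,0,0.4]
    - [0,0,0]
  turn: [0,0,0,0,0]

```text
time: 6.65
ee_pos: [0.5087, 0.1794, 0.0595]
eef_rot: [0.709, 0.705, 0.001, 0.001]
ft_force: [-0.2, -0.5, -2.2]
width: 0.0593
grip_force: 20.0
```

Run:
```python
from h import *
s=read_state();print(s["ee_pos"],s["width"],s["grip_force"],s["ft_force"])
for n,b in(("side",(250,215,335,305)),("wrist",(240,120,400,260))):
    c=camera(n);x0,y0,x1,y1=b
    cv2.imwrite(f"pics/{n}2.png",cv2.resize(c["image"][y0:y1,x0:x1],None,fx=4,fy=4,interpolation=cv2.INTER_CUBIC)[...,::-1])
    np.savez(f"{n}2.npz",**c)
a=cv2.imread("pics/side2.png");b=cv2.imread("pics/wrist2.png");b=cv2.resize(b,(410,360))
cv2.imwrite("pics/m2.png",np.hstack([a,b]))
```

```text
[0.50867365 0.17944001 0.05945975] 0.059327469689043434 19.99999682419002 [-0.2414051  -0.45035229 -2.16404358]
```

View pics/m2.png

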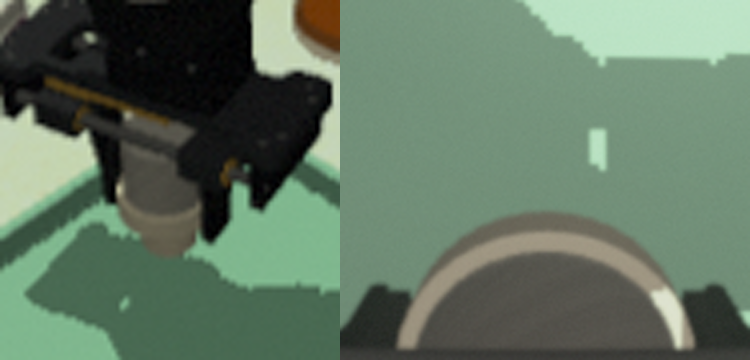

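Plug and cap are off the tray together and upright, with the plug held by its flange (0.0593 m wide). I'll lift, carry it just past the flask, and look at flask and plug together with the wrist camera.

>>> step_arm:
  delta_pos:
    - [0,0,0.5]
    - [0,0,0.8]
    - [0,0,1]
    - [0,0,1]
    - [0,0,1]
    - [0,0,1]
    - [0,0,1]
    - [0,0,1]
    - [0,0,0.7]
    - [0,-0.3,0.3]
    - [0,-0.6,0]
    - [0,-0.8,0]
  turn: [0,0,0,0,0,0,0,0,0,0,0,0]

```text
time: 7.95
ee_pos: [0.5072, 0.1363, 0.2649]
eef_rot: [0.708, 0.706, -0.0, -0.0]
ft_force: [0.3, -0.2, -2.4]
width: 0.0595
grip_force: 20.0
```

>>> step_arm:
  delta_pos:
    - [0,-0.8,0]
    - [0,-0.8,0]
    - [0,-0.8,0]
    - [0,-0.8,0]
    - [0,-0.8,0]
    - [0,-0.8,0]
    - [0,-0.8,0]
    - [0,-0.8,0]
    - [0,-0.8,0]
    - [0,-0.8,0]
    - [0,-0.8,0]
    - [0,-0.8,0]
  turn: [0,0,0,0,0,0,0,0,0,0,0,0]

```text
time: 9.15
ee_pos: [0.5069, -0.1047, 0.2646]
eef_rot: [0.709, 0.705, -0.0, -0.0]
ft_force: [0.0, 0.3, -1.3]
width: 0.0597
grip_force: 20.0
```

>>> step_arm:
  delta_pos:
    - [0,-0.8,0]
    - [0,-0.8,0]
    - [0,-0.6,0]
    - [0,-0.3,0]
    - [0,0,0]
    - [0,0,0]
  turn: [0,0,0,0,0,0]

```text
time: 9.75
ee_pos: [0.5077, -0.1651, 0.265]
eef_rot: [0.709, 0.706, 0.0, -0.0]
ft_force: [-0.5, 0.2, -1.0]
width: 0.0594
grip_force: 20.0
```

Run:
```python
from h import *
s=read_state();print(s["ee_pos"],s["eef_rot"],s["width"],s["ft_force"])
c=camera("wrist");np.savez("w3.npz",**c);cv2.imwrite("pics/w3.png",c["image"][...,::-1])
```

```text
[ 0.5077101  -0.16505674  0.26504346] [ 7.08676480e-01  7.05533537e-01  2.01399699e-04 -1.84849378e-04] 0.059426308990564725 [-0.45688394  0.24109153 -0.96753577]
```

View pics/w3.png

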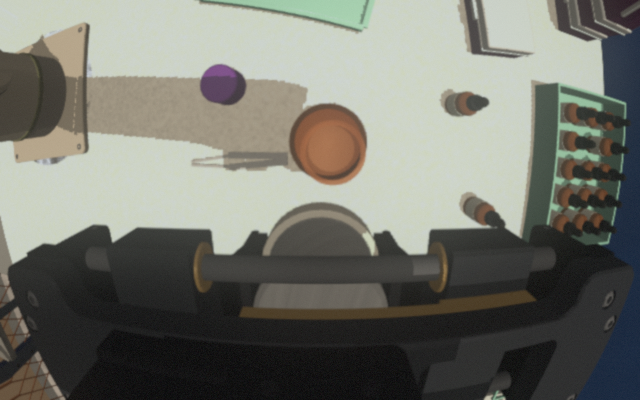

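Wrist view: the held plug and cap are at (320,240), with the cap on the flange. The wide flask is at (328,145), fully visible.

Run:
```python
from h import *
c=dict(np.load("w3.npz"));C=wcloud(c)
P=C[95:195,280:375].reshape(-1,3);print(np.percentile(P[:,2],[50,90,99]))
for lo,hi in((.13,.17),(.171,.182)):
    T=P[(P[:,2]>lo)&(P[:,2]<hi)&(P[:,1]>-.18)];print("flask",lo,circ(T)) if len(T)>8 else 0
    a,b=np.percentile(T,[1,99],axis=0);print(((a+b)/2).round(4),(b-a).round(4))
P=C[195:260,250:395].reshape(-1,3);P=P[np.abs(P[:,0]-.508)<.035]
print(np.histogram(P[:,2],bins=np.arange(.2,.36,.01)))
for lo,hi in((.274,.284),(.285,.295),(.296,.335)):
    T=P[(P[:,2]>lo)&(P[:,2]<hi)];print(lo,len(T),circ(T) if len(T)>8 else 0,T.max(0).round(4) if len(T) else 0)
```

```text
[0.00883835 0.17376378 0.17566958]
flask 0.13 (array([ 0.5181, -0.1171,  0.0224]), 565)
[ 0.5182 -0.1185  0.1502] [0.0454 0.0426 0.0391]
flask 0.171 (array([ 0.518 , -0.117 ,  0.0247]), 1105)
[ 0.5179 -0.1169  0.1739] [0.0525 0.0526 0.0043]
(array([   0,    0,    0,    0,    0,    0,   92,  569, 2014,  709,  700,
        774,  528,    1,  559]), array([0.2 , 0.21, 0.22, 0.23, 0.24, 0.25, 0.26, 0.27, 0.28, 0.29, 0.3 ,
       0.31, 0.32, 0.33, 0.34, 0.35]))
0.274 656 (array([ 0.5079, -0.1698,  0.0353]), 656) [ 0.543  -0.1336  0.284 ]
0.285 2050 (array([ 0.5079, -0.169 ,  0.0316]), 2050) [ 0.543  -0.1337  0.295 ]
0.296 2259 (array([ 0.5079, -0.1638,  0.0254]), 2259) [ 0.5308 -0.1377  0.3304]
```

>>> step_arm:
  delta_pos:
    - [0.2,0.5,0]
    - [0.2,0.7,0]
    - [0,0.47,0]
    - [0,0.2,0]
    - [0,0,-0.6]
    - [0,0,-0.7]
    - [0,0,-0.6]
    - [0,0,-0.3]
    - [0,0,0]
    - [0,0,0]
  turn: [0,0,0,0,0,0,0,0,0,0]

```text
time: 10.8
ee_pos: [0.5178, -0.1194, 0.2103]
eef_rot: [0.709, 0.705, 0.0, 0.0]
ft_force: [0.6, 0.2, -0.8]
width: 0.0595
grip_force: 20.0
```

Run:
```python
from h import *
s=read_state();print(s["ee_pos"],s["ft_force"])
A=[]
for n,b in(("side",(295,125,385,215)),("scene",(240,110,340,210))):
    c=camera(n);x0,y0,x1,y1=b
    A.append(cv2.resize(c["image"][y0:y1,x0:x1],(390,390),interpolation=cv2.INTER_CUBIC)[...,::-1])
cv2.imwrite("pics/m4.png",np.hstack(A))
c=camera("wrist");C=wcloud(c);P=C[195:260,250:395].reshape(-1,3);print(s["ee_pos"])
T=P[(P[:,2]>.236)&(P[:,2]<.272)&(np.abs(P[:,0]-.518)<.03)];print(circ(T))
```

```text
[ 0.517815   -0.11938154  0.21033302] [ 0.55719584  0.21591056 -0.76823135]
[ 0.517815   -0.11938154  0.21033302]
(array([ 0.5181, -0.1182,  0.0255]), 2481)
```

View pics/m4.png

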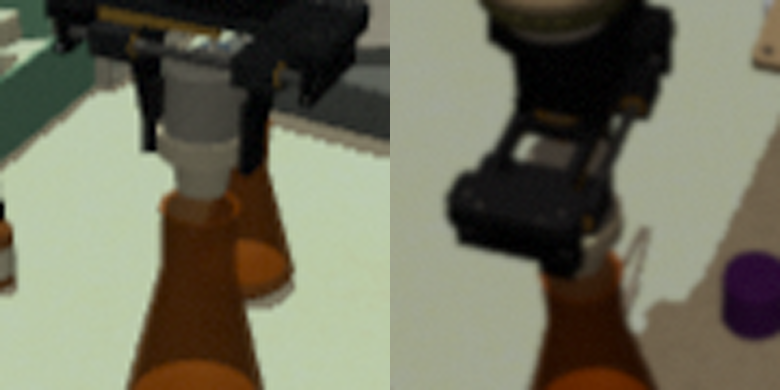

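Both crops show the plug's stem just above the flask mouth, centred, with the cap on. I'll shift 1 mm in y and lower it gently.

>>> step_arm:
  delta_pos:
    - [0,0.04,-0.1]
    - [0,0,-0.15]
    - [0,0,-0.15]
    - [0,0,-0.15]
    - [0,0,-0.15]
    - [0,0,-0.15]
    - [0,0,-0.15]
    - [0,0,-0.15]
    - [0,0,-0.1]
    - [0,0,0]
    - [0,0,0]
  turn: [0,0,0,0,0,0,0,0,0,0,0]

```text
time: 12.05
ee_pos: [0.5177, -0.1182, 0.1789]
eef_rot: [0.709, 0.705, 0.0, 0.0]
ft_force: [0.5, -0.4, -0.6]
width: 0.0596
grip_force: 20.0
```

>>> step_arm:
  delta_pos:
    - [0,0,-0.1]
    - [0,0,-0.1]
    - [0,0,-0.08]
    - [0,0,-0.04]
    - [0,0,0]
    - [0,0,0]
  turn: [0,0,0,0,0,0]

```text
time: 12.65
ee_pos: [0.5177, -0.1182, 0.1709]
eef_rot: [0.709, 0.705, 0.0, 0.0]
ft_force: [-0.7, 0.7, -1.6]
width: 0.0596
grip_force: 20.0
```

>>> step_arm:
  delta_pos:
    - [0,0,-0.04]
    - [0,0,-0.04]
    - [0,0,0]
    - [0,0,0]
  turn: [0,0,0,0]

```text
time: 13.05
ee_pos: [0.5177, -0.1183, 0.1691]
eef_rot: [0.709, 0.705, 0.0, 0.0]
ft_force: [-1.7, 0.1, 3.2]
width: 0.0594
grip_force: 20.0
```

The flange has met the rim: force is up about 5 N at the expected height. I'll hold a moment and check before opening.

>>> step_arm:
  delta_pos:
    - [0,0,-0.02]
    - [0,0,0]
    - [0,0,0]
    - [0,0,0]
  turn: [0,0,0,0]

```text
time: 13.45
ee_pos: [0.5179, -0.1183, 0.1691]
eef_rot: [0.709, 0.705, 0.0, 0.0]
ft_force: [-3.1, 0.4, 7.5]
width: 0.0594
grip_force: 20.0
```

>>> step_arm:
  delta_pos:
    - [0,0,0]
    - [0,0,0]
    - [0,0,0]
    - [0,0,0]
    - [0,0,0]
    - [0,0,0]
  turn: [0,0,0,0,0,0]
  grip: 0

```text
time: 14.05
ee_pos: [0.5176, -0.1182, 0.1683]
eef_rot: [0.709, 0.705, 0.0, -0.0]
ft_force: [0.3, -0.2, -0.3]
width: 0.0861
grip_force: 0.0
```

Run:
```python
from h import *
s=read_state();print(s["ee_pos"],s["ft_force"])
A=[]
for n,b in(("side",(295,125,385,215)),("scene",(240,110,340,210))):
    c=camera(n);x0,y0,x1,y1=b
    A.append(cv2.resize(c["image"][y0:y1,x0:x1],(390,390),interpolation=cv2.INTER_CUBIC)[...,::-1])
    if n=="side":
        P=cloud(c)[b[1]:b[3],b[0]:b[2]].reshape(-1,3);P=P[np.hypot(P[:,0]-.5177,P[:,1]+.1175)<.036]
        for lo,hi in((.14,.17),(.177,.189),(.195,.23)):
            T=P[(P[:,2]>lo)&(P[:,2]<hi)];print(lo,circ(T),T.max(0).round(4))
cv2.imwrite("pics/m5.png",np.hstack(A))
```

```text
[ 0.51763261 -0.11823051  0.16827539] [ 0.33225963 -0.20398298 -0.34949343]
0.14 (array([ 0.5175, -0.1178,  0.0255]), 159) [ 0.5364 -0.0901  0.1699]
0.177 (array([ 0.5171, -0.118 ,  0.0298]), 76) [ 0.5386 -0.0854  0.1887]
0.195 (array([ 0.5173, -0.1179,  0.0251]), 204) [ 0.5391 -0.0891  0.23  ]
```

View pics/m5.png

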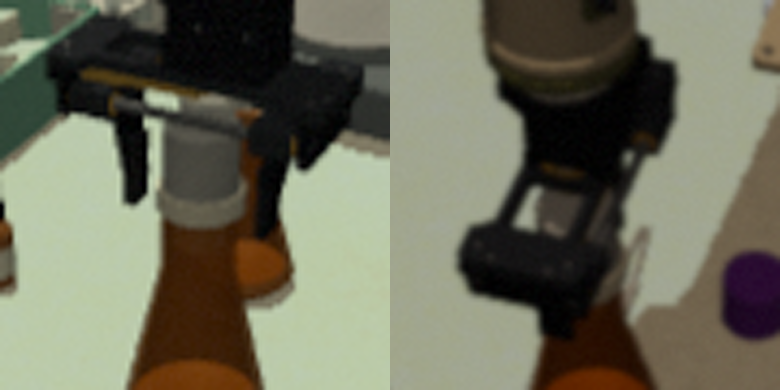

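The plug sits flange-on-rim with the cap on, the fingers are open, and the force is zero. I'll rise to cap height and grip the cap.

>>> step_arm:
  delta_pos:
    - [0,0,0.3]
    - [0,0,0.5]
    - [0,0,0.4]
    - [0,0,0.15]
    - [0,0,0]
    - [0,0,0]
  turn: [0,0,0,0,0,0]

```text
time: 14.75
ee_pos: [0.5175, -0.1183, 0.202]
eef_rot: [0.709, 0.705, -0.0, 0.0]
ft_force: [-0.6, 0.8, 0.6]
width: 0.0871
grip_force: 0.0
```

>>> step_arm:
  delta_pos:
    - [0,0,0]
    - [0,0,0]
    - [0,0,0]
    - [0,0,0]
    - [0,0,0]
    - [0,0,0]
    - [0,0,0]
    - [0,0,0]
    - [0,0,0]
  turn: [0,0,0,0,0,0,0,0,0]
  grip: 1
  newtons: 15

```text
time: 15.65
ee_pos: [0.5176, -0.1182, 0.202]
eef_rot: [0.709, 0.705, 0.0, -0.0]
ft_force: [-0.8, -0.4, -0.2]
width: 0.0509
grip_force: 15.0
```

The opening of 0.0509 m matches the cap. I'll lift straight up slowly.

>>> step_arm:
  delta_pos:
    - [0,0,0.1]
    - [0,0,0.15]
    - [0,0,0.2]
    - [0,0,0.3]
    - [0,0,0.4]
    - [0,0,0.5]
    - [0,0,0.5]
    - [0,0,0.5]
    - [0,0,0.4]
    - [0,0,0.2]
    - [0,0,0]
    - [0,0,0]
  turn: [0,0,0,0,0,0,0,0,0,0,0,0]

```text
time: 16.85
ee_pos: [0.5175, -0.1183, 0.2829]
eef_rot: [0.709, 0.705, -0.0, -0.0]
ft_force: [0.2, 0.3, -0.5]
width: 0.051
grip_force: 15.0
```

Run:
```python
from h import *
s=read_state();print(s["ee_pos"],s["ft_force"],s["width"])
A=[]
for n,b in(("side",(290,100,390,215)),("scene",(240,80,340,210))):
    c=camera(n);x0,y0,x1,y1=b
    A.append(cv2.resize(c["image"][y0:y1,x0:x1],(390,450),interpolation=cv2.INTER_CUBIC)[...,::-1])
    P=cloud(c)[b[1]:b[3],b[0]:b[2]].reshape(-1,3);P=P[np.hypot(P[:,0]-.5177,P[:,1]+.1175)<.034]
    for lo,hi in((.14,.17),(.177,.189),(.195,.206),(.26,.30)):
        T=P[(P[:,2]>lo)&(P[:,2]<hi)];print(n,lo,circ(T) if len(T)>8 else 0)
    print(np.histogram(P[:,2],np.arange(.17,.29,.005))[0])
cv2.imwrite("pics/m6.png",np.hstack(A))
```

```text
[ 0.51749998 -0.11825517  0.28294802] [ 0.21518415  0.26081742 -0.48354825] 0.05096763453494837
side 0.14 (array([ 0.5174, -0.1173,  0.0253]), 160)
side 0.177 (array([ 0.5181, -0.1187,  0.0306]), 78)
side 0.195 (array([ 0.5174, -0.1187,  0.0223]), 51)
side 0.26 (array([ 0.5184, -0.1219,  0.0293]), 196)
[16 24 32 31 79 24 21 70 42  0  0  0  0  0  0  0  0  0  0  0 18 30 37]
scene 0.14 (array([ 0.5171, -0.1193,  0.0257]), 147)
scene 0.177 (array([ 0.5165, -0.1196,  0.0296]), 70)
scene 0.195 (array([ 0.515 , -0.1202,  0.0234]), 72)
scene 0.26 (array([ 0.5109, -0.1334,  0.0397]), 123)
[ 13  17  29  38 113  42  25  56 155   1   0   0   0   0   0   0   0   0
   0   0  10  22  17]
```

View pics/m6.png

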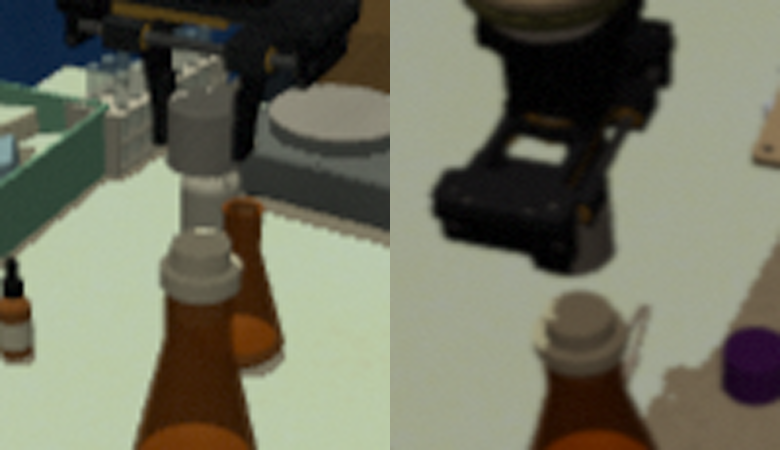

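The bare plug stays seated: flange on the rim, boss top at about 0.21 m, centred. The cap is held upright with its rim at about 0.27 m.

```bash
python3 -c "
from bench import *
print(close_job())"
```

```text
the job is handed in; nothing more can be done
None
```

The plug is seated fully home in the wide-necked flask and the steel cap is held upright about 6 cm above it; the job is handed in at about 17 s on the robot's clock, but the hand-in call returned no verdict.

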